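Follow the branch ball on the coasting carving turntable

TASK

Film the ball on the carving's branch while the piece turns: without touching the carving, give the turntable a gentle push so that it coasts by itself, either way round, at about one turn in 4 seconds (never faster than one in 2.5). Then, touching nothing, keep the gripper pointing straight down close above the ball, centred over it to within 15 mm with the tool point about 60 mm above its centre, and travel with it for 5 seconds without a break while the table still coasts (no slower than one turn in 8 seconds). Afterwards see that the turntable comes to rest, by its own friction or a gentle stop, stay clear of it, and leave the other things on the bench alone.

Things in the scene. Friction and masses are not known exactly. Their poses are not given: they have to be found in the camera images.
- axis (a point): Point on the upright turning axis, level with the disc's upper face (60 mm above the bench); fixed during a run. The disc is plywood, 260 mm diameter, 20 mm thick, on a fixed dark steel foot of 170 mm diameter.
- turntable (a joint): Angle of the turntable in rad, positive anticlockwise from above, runs on past full turns without stops. Nominal: moving mass 2.2 kg, inertia 0.015 kg m2 about the axis (really 0.75 to 1.35 times that); viscous drag 0.0001 N m s/rad, dry friction 0.0015 N m: from 1.6 rad/s it falls to 0.7 rad/s after 6 to 11 s and stops after 11 to 21 s.
- carving: The carving, screwed to the disc and turning with it; origin on the axis at the disc's upper face, its x axis points to the ball's side. Light wooden block 66 x 66 x 60 mm high, on it a dark root lump (to 105 mm above the disc) with the long branch that carries the ball and a short horn to its side (top 135 mm above the disc); all but the branch lies within 50 mm of the axis.
- ball (a point): Centre of the wooden ball, 36 mm diameter, at the end of the long branch, on the other side from the post: 95 mm from the turning axis, 220 mm above the bench; nothing on the turntable is higher than the ball. The branch below it is an 18 mm round stick sloping down to the middle.
- post (a point): Middle of the top of the upright steel turning post, 16 mm diameter, 80 mm tall above the disc (top 140 mm above the bench), 110 mm from the turning axis, straight across the axis from the ball. The turntable is pushed round by this post; the post is not part of the carving.
- offcut: Bystander: upright light wooden block 90 x 70 x 110 mm, loose, origin at the centre of its underside.
- glue: Bystander: white glue bottle, 60 mm diameter, 150 mm tall, loose, origin at the centre of its underside.
- mallet: Bystander: hammer with wooden handle lying on the bench to the left, loose, origin on its underside near the middle, x axis along the handle.

How it is judged (in metres and radians):
On the way, in this order (a step that is already met when the one before it is completed fails the run):
1. the turntable coasts by itself at more than 0.7 rad/s, the robot not touching it ((velocity of joint turntable above 0.7 rad/s or velocity of joint turntable below -0.7 rad/s) and contact force between each of the fingers, the arm and turntable below 0.2 N), for 0.3 s.
2. for 5 s the tool point, tool down, stays within 15 mm sideways of the ball's centre and 35 to 95 mm above it, while the table coasts untouched at more than 0.7 rad/s (all of step 1 and horizontal distance between the grasp point and ball below 0.015 m and z of the grasp point in the frame of ball between 0.035 and 0.095 m and angle between the grasp point's own z axis and vertical above 2.8 rad), for 5 s.
3. the turntable has come to rest (velocity of joint turntable between -0.04 and 0.04 rad/s), for 0.3 s.
At the end, for the whole second after the job is handed in: The turntable stands still (under 0.04 rad/s), nobody touches it, and the wooden block, glue bottle and hammer are within 30 mm of where they were (all of step 3 and distance of each of offcut, glue, mallet from where it was at the start of the episode below 0.03 m).
It fails at once if the carving or its block is touched (contact force between any of the fingers, the arm and carving above 0.7 N).
It fails at once if the turntable is flung round faster than 2.8 rad/s (velocity of joint turntable above 2.8 rad/s or velocity of joint turntable below -2.8 rad/s).
It fails at once if a bystander is shoved more than 30 mm (distance of any of offcut, glue, mallet from where it was at the start of the episode above 0.03 m).
It also fails if it takes over 72 s, if anything falls off the work surface, if the arm or the gripper's body presses on something with over 40 N, if the wrist force passes 120 N, or if a joint passes its speed limit or range.

ROBOT

A 6-joint arm with a two-finger parallel gripper is mounted at the origin on the work surface. World frame = base frame: x ahead of the robot, y to its left, z up, the work surface at z = 0. Lengths are in m, angles in degrees, forces in N, time in s.
With the tool pointing down it reaches from about 0.375 to 0.9 m from the base axis. Payload 3.1 kg.
Tool frame: the origin (TCP) lies between the finger pads, 19 mm behind the fingertips; this is the grasp point; z points along the fingers, y is the line along which they close (so a half turn about z gives the same grasp; the last joint's range is limited). The gripper opens to 87 mm and grips with 3 to 60 N. Pads are 19 mm wide; open, the fingers measure 117 mm over their backs; the gripper's body (75 mm by 190 mm) begins 51 mm behind the grasp point.
Start: joints at [-87.29, 30.224, 82.088, -0, 67.689, -10.227], TCP at [0.14, -0.609, 0.241] pointing down, gripper open.
Joint ranges: [-176.69, 176.69], [-43.24, 126.21], [12.49, 139.97], [-82, 262], [0, 151.66], [-163.58, 163.58]. Speed limits (degrees/s): [159.86, 159.86, 180, 180, 180, 180].

INTERFACE

Orientations are given as a 3x3 rotation matrix whose columns are the frame's x, y, z axes.
In Python, from rig import bot, viewer, workorder, models gives the robot as it stands.
- The arm moves only by the shell command python3 -m jog 'ROWS'. ROWS is JSON, a list of rows, each a list of 7 numbers: the opening, from 0 (shut) to 1 (fully open), then the shift along the tool's x, y, z in m, then the turn, a rotation vector about the tool's x, y, z in degrees. In form: [[claw, x, y, z, ax, ay, az], ...]. A call has 1 to 20 rows; each row is the pose to reach, as a shift and turn from the pose commanded when the call began, along the tool's axes at that moment; what a row does not reach only later rows make up. A row lasts 1/8 s, in which the tool goes at most 62.5 mm and 10.7 degrees, less where a joint would pass 70% of its speed; a pose out of reach is approached as far as the arm can. A call with a gripper value outside its range is refused whole. The fingers move at their own pace and stop on an object; the grip force is fixed at half the most. Time passes only in rows, so rows that repeat a pose let the fingers close. It gives the time, the measured TCP pose, the force, the opening and the grip force at its end, in the units of the state.
- bot.read_state(): the state, without advancing time (a new reading comes with each control period).
- viewer.capture(name): name is "scene" or "top" or "wrist"; returns (picture, depth): 480x640x3 uint8, blue, green, red; 480x640 float32, m along the optical axis (not along the pixel's ray), 0 where there is no reading.
- viewer.camera_info(name): a dict with "fx", "fy", "cx", "cy" (pixels), "dist_coeffs" ([k1, k2, p1, p2, k3] as OpenCV has them; the pictures are not rectified), "world_to_cam" (4x4, takes a point from world to camera coordinates). Camera axes: x right, y down, z forward; pixel columns grow to the right and rows downward; lengths in m; the calibration is good to about 2 mm. A picture is of the moment at which its call begins: read the wrist's pose just before it. camera_info takes no time and is no camera call; for the wrist camera it gives the pose at the moment of the call.
- workorder.hand_in(): hands the job in; it is judged then, once.
Trained networks look in the newest picture that a camera, given by its name, has taken for a name from the list of things; names that differ only in an ending like _2 or _b are one class to them, and where a whole thing is asked for, a point or a joint stands for the part that bears it (a point fixed in the world has none). Each returns a list of dicts, best first, with "p" (0 to 1); they miss things now and then, are a little off and sometimes report something else, mostly with a low value. They report only what shows in the picture. A call takes as long as a camera call.
- models.outline_of(camera, thing): "mask" (480x640 bool, what is visible of it).
- models.tip_of(camera, thing): "xyz" ([x, y, z] in m, in world coordinates, good to about 4 mm: a listed point, or the origin of a listed thing).
The state is a dict: "time_s": time; "joint_positions": joint angles; "qvel": joint speeds; "tau": joint torques, N m; "position": TCP position; "tcp_rot": TCP orientation; "force": force on the tool from outside, world axes, zero at the start; "moment": the same for the moment, N m; "opening": opening from 0.0 (shut) to 1.0 (fully open); "grasp_force": force on a finger pad.
Only numpy, scipy, OpenCV 4.12 (cv2) and the standard library are available. Lean on these libraries where they do the work, as an engineer would, in place of code of your own. Each camera call takes 0.05 s, during which the arm holds its last target. There are 200 camera calls.

## Working session

There is one attempt and no reset: what is moved stays moved. The work goes in short steps, Python scripts to look and compute and a shell command to move; the robot and the scene stay as the last step left them, time stands still between calls to the robot, and variables do not carry over. Pictures are saved under pics/ and viewed, at most 10 in all, crops included, and the job is handed in when it is done.

```bash
ls; mkdir -p pics; python3 - <<'E'
from rig import bot, viewer, workorder, models
import cv2,numpy as np
s=bot.read_state();print(s['time_s'],s['position'],s['tcp_rot'],s['opening'])
for c in['scene','top']:
    p,d=viewer.capture(c);cv2.imwrite(f'pics/{c}0.png',p)
    for t in['axis','ball','post','carving','offcut','glue','mallet']:
        print(c,t,[(np.round(r['xyz'],3).tolist(),round(r['p'],2)) for r in models.tip_of(c,t)[:2]])
print(bot.read_state()['time_s'])
E
```

```text
pics
0.0 [ 0.13994196 -0.60844371  0.24029644] [[ 9.74609875e-01  2.23909753e-01 -1.20966611e-04]
 [ 2.23909514e-01 -9.74607704e-01  2.08634902e-03]
 [ 3.49258902e-04 -2.06046193e-03 -9.99997816e-01]] 1.000796403737849
scene axis [([0.543, 0.109, 0.06], 0.79)]
scene ball [([0.488, 0.032, 0.224], 0.6)]
scene post [([0.601, 0.203, 0.138], 0.94)]
scene carving [([0.538, 0.112, 0.064], 0.75), ([0.492, 0.033, 0.224], 0.27)]
scene offcut []
scene glue [([0.434, -0.378, 0.001], 0.97)]
scene mallet [([0.631, 0.446, -0.001], 0.89)]
top axis [([0.538, 0.115, 0.063], 0.69), ([0.542, 0.11, 0.063], 0.51)]
top ball [([0.488, 0.035, 0.22], 0.97)]
top post [([0.603, 0.203, 0.144], 0.96), ([0.428, -0.375, 0.0], 0.64)]
top carving [([0.542, 0.112, 0.061], 0.6)]
top offcut [([0.564, -0.454, 0.001], 0.73)]
top glue []
top mallet [([0.627, 0.446, 0.004], 0.7)]
0.8
```

View pics/top0.png

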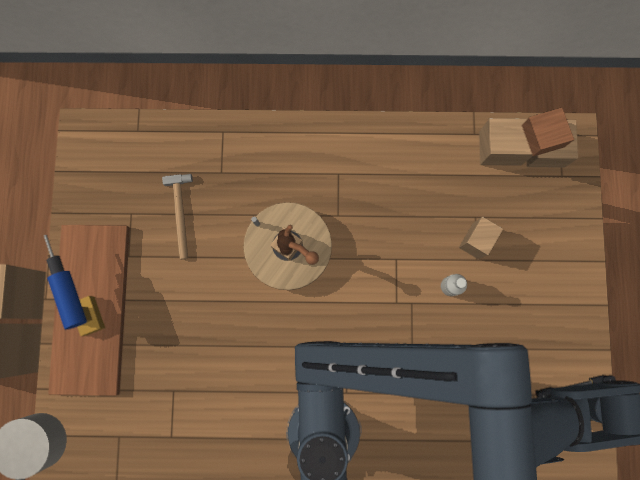

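View pics/scene0.png

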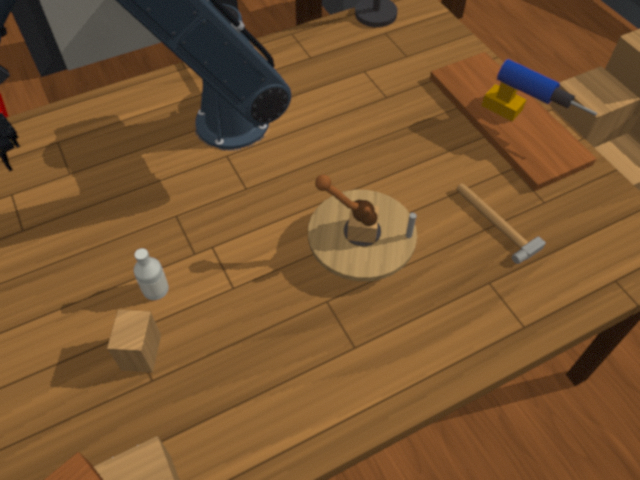

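```bash
python3 -m jog '[[1,0.01,-0.01,-0.02,0,0,1],[1,0.04,-0.05,-0.05,0,0,2],[1,0.08,-0.09,-0.06,0,0,3],[1,0.12,-0.135,-0.06,0,0,4],[1,0.16,-0.18,-0.06,0,0,5],[1,0.2,-0.225,-0.06,0,0,6],[1,0.24,-0.27,-0.06,0,0,7],[1,0.28,-0.315,-0.06,0,0,8],[1,0.32,-0.36,-0.06,0,0,9],[1,0.36,-0.405,-0.06,0,0,10],[1,0.4,-0.45,-0.06,0,0,11],[1,0.43,-0.49,-0.06,0,0,12],[1,0.46,-0.52,-0.06,0,0,12.9],[1,0.475,-0.54,-0.06,0,0,12.9],[1,0.483,-0.548,-0.06,0,0,12.9],[1,0.483,-0.548,-0.06,0,0,12.9],[1,0.483,-0.548,-0.06,0,0,12.9]]'
python3 - <<'E'
from rig import bot, viewer, models
import cv2,numpy as np
s=bot.read_state();print(s['time_s'],s['position'],s['tcp_rot'])
ci=viewer.camera_info('wrist');print(ci)
for c in['wrist','scene']:
    p,d=viewer.capture(c);cv2.imwrite(f'pics/{c}1.png',p)
    for t in['ball','post']:
        print(c,t,[(np.round(r['xyz'],3).tolist(),round(r['p'],2)) for r in models.tip_of(c,t)[:2]])
E
```

```text
time_s: 2.92
position: [0.4876, 0.0324, 0.3015]
tcp_rot: [[1.0, -0.0, -0.0], [-0.0, -1.0, -0.0], [-0.0, 0.0, -1.0]]
force: [-0.1, 0.4, 1.1]
opening: 1.002
grasp_force: 0.0
2.925 [0.48756174 0.03242912 0.30152544] [[ 9.99999946e-01 -3.21984462e-04 -7.17811377e-05]
 [-3.22012547e-04 -9.99999871e-01 -3.91577808e-04]
 [-7.16550465e-05  3.91600901e-04 -9.99999921e-01]]
{'fx': 348.84832557769676, 'fy': 348.84832557769676, 'cx': 313.7324352872498, 'cy': 239.4261558973316, 'dist_coeffs': array([0.01026783, 0.        , 0.        , 0.        , 0.        ]), 'world_to_cam': array([[-1.88162917e-04, -9.99999981e-01,  5.41433509e-05,
         3.21894165e-02],
       [-9.70912633e-01,  1.95653514e-04,  2.39433960e-01,
         4.29499534e-01],
       [-2.39433966e-01, -7.51587095e-06, -9.70912651e-01,
         5.64749562e-01],
       [ 0.00000000e+00,  0.00000000e+00,  0.00000000e+00,
         1.00000000e+00]])}
wrist ball [([0.484, 0.033, 0.217], 0.76)]
wrist post [([0.601, 0.199, 0.14], 0.59)]
scene ball [([0.484, 0.034, 0.224], 0.79)]
scene post [([0.602, 0.202, 0.138], 0.74)]
```

View pics/wrist1.png

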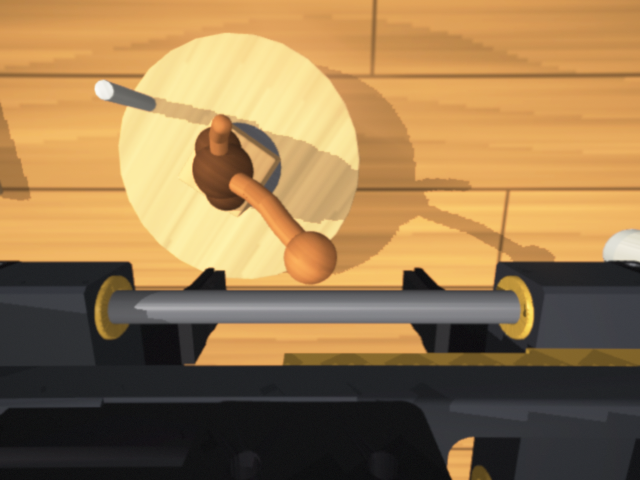

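View pics/scene1.png

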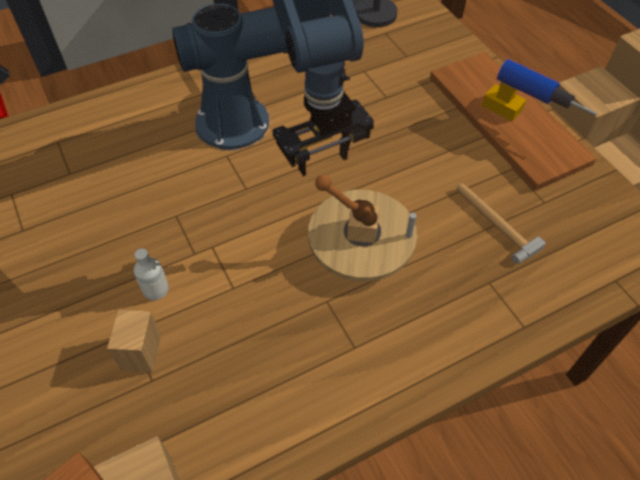

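```bash
cat > h.py <<'E'
from rig import bot, viewer
import cv2,numpy as np
from scipy.optimize import least_squares
AX=np.array([0.541,0.112])
def ball(cam):
    """sphere fit to depth points near the ball -> time, centre, n, tcp"""
    s=bot.read_state(); ci=viewer.camera_info(cam); p,d=viewer.capture(cam)
    K=np.array([[ci['fx'],0,ci['cx']],[0,ci['fy'],ci['cy']],[0,0,1]])
    v,u=np.nonzero(d>0); z=d[v,u]
    n=cv2.undistortPoints(np.c_[u,v].astype(np.float64)[:,None],K,ci['dist_coeffs'])[:,0]
    T=np.linalg.inv(ci['world_to_cam'])
    P=np.c_[n*z[:,None],z]@T[:3,:3].T+T[:3,3]
    r=np.hypot(*(P[:,:2]-AX).T)
    Q=P[(P[:,2]>0.212)&(P[:,2]<0.243)&(r>0.07)&(r<0.12)]
    if len(Q)<8: return s['time_s'],None,len(Q),s['position']
    f=least_squares(lambda c:np.linalg.norm(Q-c,axis=1)-0.018,Q.mean(0)-[0,0,.01],loss='soft_l1',f_scale=.001)
    return s['time_s'],f.x,len(Q),s['position']
def th(c): return np.arctan2(c[1]-AX[1],c[0]-AX[0])
def log(cam):
    t,c,n,p=ball(cam)
    if c is None: print(cam,t,'none',n);return
    print(cam,round(t,3),c.round(4),n,'th',round(th(c),3),'r',round(float(np.hypot(*(c[:2]-AX))),4),'tcp',np.round(p,4))
    with open('log.txt','a') as f: f.write(f"{t} {c[0]} {c[1]} {cam}\n")
E
python3 -c "
from h import *
for c in['wrist','scene','top']: log(c)"
```

```text
wrist 3.225 [0.4844 0.0349 0.2203] 2290 th -2.204 r 0.0957 tcp [0.4879 0.0326 0.3013]
scene 3.275 [0.4852 0.0334 0.2197] 216 th -2.188 r 0.0964 tcp [0.4879 0.0327 0.3012]
top 3.325 [0.4841 0.0333 0.2224] 8 th -2.197 r 0.0972 tcp [0.4879 0.0328 0.3012]
```

```bash
python3 -m jog '[[0,0.01,-0.02,0,0,0,-3],[0,0.03,-0.06,0,0,0,-8],[0,0.05,-0.1,0,0,0,-13],[0,0.07,-0.145,0,0,0,-18],[0,0.09,-0.185,0,0,0,-23],[0,0.099,-0.207,0.01,0,0,-25],[0,0.099,-0.207,0.04,0,0,-25],[0,0.099,-0.207,0.08,0,0,-25],[0,0.099,-0.207,0.12,0,0,-25],[0,0.099,-0.207,0.16,0,0,-25],[0,0.099,-0.207,0.178,0,0,-25],[0,0.099,-0.207,0.178,0,0,-25],[0,0.099,-0.207,0.178,0,0,-25]]'
python3 - <<'E'
from h import *
from rig import models
for c in['wrist','scene','top']:
    p,d=viewer.capture(c)
    if c!='top': cv2.imwrite(f'pics/{c}2.png',p)
    print(c,[(np.round(r['xyz'],3).tolist(),round(r['p'],2)) for r in models.tip_of(c,'post')[:2]])
log('scene');log('top')
E
```

```text
time_s: 5.0
position: [0.588, 0.2403, 0.1247]
tcp_rot: [[0.906, 0.423, 0.003], [0.423, -0.906, 0.001], [0.003, 0.001, -1.0]]
force: [0.0, -0.6, 0.4]
opening: 0.0
grasp_force: 0.0
wrist []
scene [([0.603, 0.2, 0.142], 0.58)]
top []
scene 5.3 [0.5947 0.1574 0.2223] 675 th 0.702 r 0.0703 tcp [0.5873 0.2403 0.1243]
top 5.35 [0.5933 0.1498 0.2218] 384 th 0.625 r 0.0645 tcp [0.5872 0.2403 0.124 ]
```

View pics/wrist2.png

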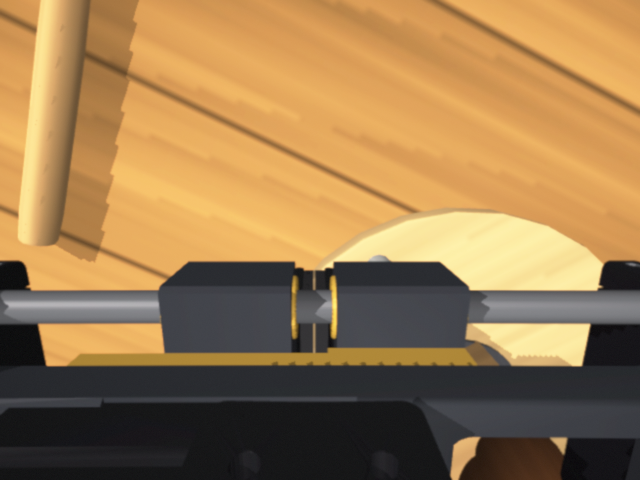

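View pics/scene2.png

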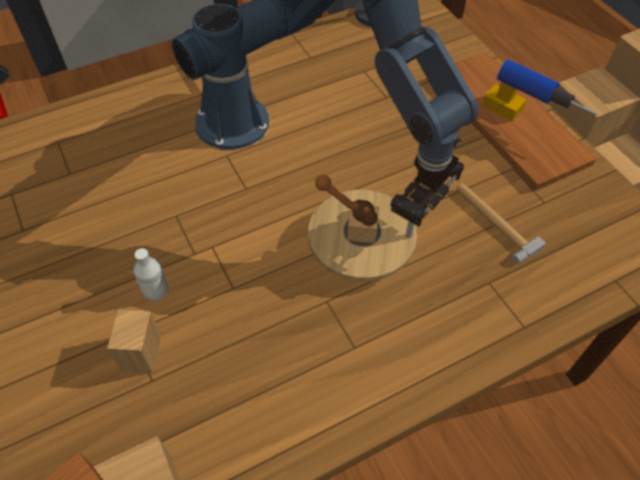

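```bash
rm -f log.txt; python3 -m jog '[[0,0,0.006,0,0,0,0],[0,0,0.014,0,0,0,0],[0,0.005,0.03,0,0,0,0],[0,0.01,0.047,0,0,0,0],[0,0.0135,0.07,0,0,0,0],[0,0.0115,0.0945,0,0,0,0],[0,0.004,0.1185,0,0,0,0],[0,0.005,0.126,-0.01,0,0,0],[0,0.01,0.127,-0.05,0,0,0],[0,0.01,0.127,-0.1,0,0,0],[0,0.01,0.127,-0.145,0,0,0],[0,0.01,0.127,-0.165,0,0,0]]'
python3 -c "
from h import *
for c in['scene','top','wrist']*2: log(c)"
```

```text
time_s: 6.9
position: [0.6512, 0.1295, 0.2929]
tcp_rot: [[0.906, 0.423, 0.007], [0.423, -0.906, 0.001], [0.006, 0.002, -1.0]]
force: [0.2, -0.2, -0.3]
opening: 0.006
grasp_force: 0.0
scene 6.9 [0.5051 0.1995 0.2207] 113 th 1.961 r 0.0946 tcp [0.6512 0.1295 0.2929]
top 6.95 none 0
wrist 7.0 [0.5516 0.217  0.2095] 60 th 1.47 r 0.1056 tcp [0.6515 0.1295 0.2926]
scene 7.05 none 0
top 7.1 none 0
wrist 7.15 [0.5466 0.207  0.2205] 1338 th 1.512 r 0.0952 tcp [0.6489 0.1294 0.2873]
```

```bash
cat > plan.py <<'E'
import sys; from h import *
# usage: plan.py cmdx cmdy cmdz N lead [decel guess]; fits log, prints rows with fixed yaw 25
cx,cy,cz,N,lead=map(float,sys.argv[1:6])
L=[l.split() for l in open('log.txt')]
t=np.array([float(l[0]) for l in L]); P=np.array([[float(l[1]),float(l[2])] for l in L])
ok=abs(np.hypot(*(P-AX).T)-.0955)<.006; t,P=t[ok],P[ok]
A=np.unwrap(np.arctan2(*(P-AX).T[::-1]))   # gaps kept < pi
T=bot.read_state()['time_s']
m=lambda q,t:q[0]+q[1]*(t-7)+.5*q[2]*(t-7)**2
f=least_squares(lambda q:np.r_[(m(q,t)-A)/.015,(q[2]-.11)/.03],[1.8,-1.8,.11]); q=f.x
print('t',T,'w0',q[1],'dec',q[2],'w now',q[1]+q[2]*(T-7),'res',(m(q,t)-A).round(3))
c,s=np.cos(np.radians(25)),np.sin(np.radians(25)); out=[]
for k in range(1,int(N)+1):
    a=m(q,T+k*.125+lead); w=AX+.0955*np.array([np.cos(a),np.sin(a)]); d=w-[cx,cy]
    out.append([0,round(float(d[0]*c+d[1]*s),3),round(float(d[0]*s-d[1]*c),3),round(cz-.282,3),0,0,0])
    print(k,round(a,2),out[-1][1:4])
print(str(out).replace(' ','')); print('final cmd',w.round(4))
E
python3 -m jog '[[0,-0.007,-0.002,0.003,0,0,0],[0,-0.014,-0.004,0.006,0,0,0]]'
python3 -c "
from h import *
log('wrist')"
python3 plan.py 0.6355 0.1268 0.282 14 0.05
```

```text
time_s: 7.45
position: [0.6342, 0.1269, 0.2808]
tcp_rot: [[0.906, 0.423, -0.003], [0.423, -0.906, -0.0], [-0.002, -0.001, -1.0]]
force: [-0.5, 0.5, -1.0]
opening: 0.003
grasp_force: 0.0
wrist 7.45 [0.5947 0.1889 0.2207] 700 th 0.961 r 0.0938 tcp [0.6342 0.1269 0.2808]
t 7.5 w0 -1.8372441366533 dec 0.10906023166692576 w now -1.7827140208198373 res [ 0.003 -0.006  0.003]
1 0.56 [0.003, -0.039, 0.0]
2 0.34 [0.003, -0.018, 0.0]
3 0.13 [-0.001, 0.003, 0.0]
4 -0.09 [-0.009, 0.021, 0.0]
5 -0.3 [-0.021, 0.038, 0.0]
6 -0.52 [-0.037, 0.051, 0.0]
7 -0.73 [-0.054, 0.061, 0.0]
8 -0.94 [-0.073, 0.067, 0.0]
9 -1.14 [-0.093, 0.069, 0.0]
10 -1.35 [-0.112, 0.067, 0.0]
11 -1.55 [-0.131, 0.061, 0.0]
12 -1.76 [-0.148, 0.051, 0.0]
13 -1.96 [-0.162, 0.038, 0.0]
14 -2.16 [-0.173, 0.023, 0.0]
[[0,0.003,-0.039,0.0,0,0,0],[0,0.003,-0.018,0.0,0,0,0],[0,-0.001,0.003,0.0,0,0,0],[0,-0.009,0.021,0.0,0,0,0],[0,-0.021,0.038,0.0,0,0,0],[0,-0.037,0.051,0.0,0,0,0],[0,-0.054,0.061,0.0,0,0,0],[0,-0.073,0.067,0.0,0,0,0],[0,-0.093,0.069,0.0,0,0,0],[0,-0.112,0.067,0.0,0,0,0],[0,-0.131,0.061,0.0,0,0,0],[0,-0.148,0.051,0.0,0,0,0],[0,-0.162,0.038,0.0,0,0,0],[0,-0.173,0.023,0.0,0,0,0]]
final cmd [0.4881 0.0325]
```

```bash
python3 -m jog '[[0,0,0,0,0,0,0],[0,0,0,0,0,0,0],[0,-0.001,0.006,0,0,0,0],[0,-0.009,0.021,0,0,0,0],[0,-0.021,0.038,0,0,0,0],[0,-0.037,0.051,0,0,0,0],[0,-0.054,0.061,0,0,0,0],[0,-0.073,0.067,0,0,0,0]]'
python3 -c "
from h import *
log('wrist')"
python3 plan.py 0.5977 0.0352 0.282 12 0.05
```

```text
time_s: 8.5
position: [0.5965, 0.0339, 0.2823]
tcp_rot: [[0.906, 0.422, -0.0], [0.422, -0.906, -0.0], [-0.0, -0.0, -1.0]]
force: [0.1, 0.3, -0.5]
opening: 0.008
grasp_force: 0.0
wrist 8.5 [0.5968 0.0373 0.2204] 1773 th -0.929 r 0.0932 tcp [0.5965 0.0339 0.2823]
t 8.55 w0 -1.8761931699213363 dec 0.09300125067622038 w now -1.7320412313731948 res [ 0.013 -0.007 -0.011  0.005]
1 -1.31 [-0.036, 0.0, 0.0]
2 -1.53 [-0.055, -0.005, 0.0]
3 -1.74 [-0.073, -0.015, 0.0]
4 -1.95 [-0.088, -0.028, 0.0]
5 -2.16 [-0.101, -0.044, 0.0]
6 -2.37 [-0.109, -0.062, 0.0]
7 -2.57 [-0.114, -0.081, 0.0]
8 -2.78 [-0.114, -0.101, 0.0]
9 -2.98 [-0.111, -0.12, 0.0]
10 -3.18 [-0.104, -0.138, 0.0]
11 -3.38 [-0.093, -0.154, 0.0]
12 -3.58 [-0.08, -0.167, 0.0]
[[0,-0.036,0.0,0.0,0,0,0],[0,-0.055,-0.005,0.0,0,0,0],[0,-0.073,-0.015,0.0,0,0,0],[0,-0.088,-0.028,0.0,0,0,0],[0,-0.101,-0.044,0.0,0,0,0],[0,-0.109,-0.062,0.0,0,0,0],[0,-0.114,-0.081,0.0,0,0,0],[0,-0.114,-0.101,0.0,0,0,0],[0,-0.111,-0.12,0.0,0,0,0],[0,-0.104,-0.138,0.0,0,0,0],[0,-0.093,-0.154,0.0,0,0,0],[0,-0.08,-0.167,0.0,0,0,0]]
final cmd [0.4547 0.1529]
```

```bash
cat > plan.py <<'E'
import sys; from h import *
# usage: plan.py cmdx cmdy cmdz N lead yaw ; fits log (angle model and axis), prints rows at fixed yaw
cx,cy,cz,N,lead,yaw=map(float,sys.argv[1:7])
L=[l.split() for l in open('log.txt')]
t=np.array([float(l[0]) for l in L]); P=np.array([[float(l[1]),float(l[2])] for l in L])
ok=abs(np.hypot(*(P-AX).T)-.0955)<.006; t,P=t[ok],P[ok]
T=bot.read_state()['time_s']; R=.095
m=lambda q,t:q[0]+q[1]*(t-7)+.5*q[2]*(t-7)**2
b=lambda q,t:q[3:]+R*np.c_[np.cos(m(q,t)),np.sin(m(q,t))]
f=least_squares(lambda q:np.r_[((b(q,t)-P)/.0015).ravel(),(q[2]-.11)/.03,(q[3:]-AX)/.002],[1.78,-1.84,.11,*AX]); q=f.x
print('t',T,'w0 dec axis',q[1:].round(4),'w now',q[1]+q[2]*(T-7),'res mm',((b(q,t)-P)*1e3).round(1).tolist())
c,s=np.cos(np.radians(yaw)),np.sin(np.radians(yaw)); out=[]
for k in range(1,int(N)+1):
    w=b(q,T+k*.125+lead)[0]; d=w-[cx,cy]
    out.append([0,round(float(d[0]*c+d[1]*s),3),round(float(d[0]*s-d[1]*c),3),round(cz-.282,3),0,0,0])
print(str(out).replace(' ','')); print('final cmd',w.round(4))
E
python3 plan.py 0.5977 0.0352 0.282 10 0.02 25
```

```text
t 8.55 w0 dec axis [-1.8632  0.0994  0.5395  0.1121] w now -1.7091870040160533 res mm [[-1.2, 0.7], [0.5, -0.2], [0.8, -0.0], [0.8, -0.5]]
[[0,-0.031,0.0,0.0,0,0,0],[0,-0.05,-0.004,0.0,0,0,0],[0,-0.068,-0.012,0.0,0,0,0],[0,-0.084,-0.024,0.0,0,0,0],[0,-0.097,-0.039,0.0,0,0,0],[0,-0.107,-0.056,0.0,0,0,0],[0,-0.113,-0.074,0.0,0,0,0],[0,-0.115,-0.093,0.0,0,0,0],[0,-0.114,-0.112,0.0,0,0,0],[0,-0.108,-0.13,0.0,0,0,0]]
final cmd [0.4446 0.1072]
```

```bash
python3 -m jog '[[0,-0.031,0,0,0,0,0],[0,-0.05,-0.004,0,0,0,0],[0,-0.068,-0.012,0,0,0,0],[0,-0.084,-0.024,0,0,0,0],[0,-0.097,-0.039,0,0,0,0],[0,-0.107,-0.056,0,0,0,0],[0,-0.113,-0.074,0,0,0,0],[0,-0.115,-0.093,0,0,0,0],[0,-0.114,-0.112,0,0,0,0],[0,-0.108,-0.13,0,0,0,0]]'
python3 -c "
from h import *
log('wrist')"
python3 plan.py 0.4446 0.1072 0.282 12 0.02 25
```

```text
time_s: 9.8
position: [0.4441, 0.1089, 0.2823]
tcp_rot: [[0.906, 0.424, 0.0], [0.424, -0.906, 0.0], [0.0, -0.0, -1.0]]
force: [0.8, -1.2, 0.8]
opening: 0.004
grasp_force: 0.0
wrist 9.8 [0.4443 0.1053 0.2202] 1538 th -3.073 r 0.0969 tcp [0.4441 0.1089 0.2823]
t 9.85 w0 dec axis [-1.86    0.0946  0.5394  0.1121] w now -1.5904233241043821 res mm [[-1.2, 0.7], [0.5, -0.2], [0.7, -0.0], [0.6, -0.5], [0.4, -0.1]]
[[0,0.014,-0.024,0.0,0,0,0],[0,0.027,-0.037,0.0,0,0,0],[0,0.042,-0.047,0.0,0,0,0],[0,0.059,-0.055,0.0,0,0,0],[0,0.077,-0.059,0.0,0,0,0],[0,0.095,-0.059,0.0,0,0,0],[0,0.112,-0.056,0.0,0,0,0],[0,0.129,-0.05,0.0,0,0,0],[0,0.144,-0.041,0.0,0,0,0],[0,0.157,-0.029,0.0,0,0,0],[0,0.168,-0.016,0.0,0,0,0],[0,0.176,-0.001,0.0,0,0,0]]
final cmd [0.6038 0.182 ]
```

```bash
python3 -m jog '[[0,0.014,-0.024,0,0,0,0],[0,0.027,-0.037,0,0,0,0],[0,0.042,-0.047,0,0,0,0],[0,0.059,-0.055,0,0,0,0],[0,0.077,-0.059,0,0,0,0],[0,0.095,-0.059,0,0,0,0],[0,0.112,-0.056,0,0,0,0],[0,0.129,-0.05,0,0,0,0],[0,0.144,-0.041,0,0,0,0],[0,0.157,-0.029,0,0,0,0],[0,0.168,-0.016,0,0,0,0],[0,0.176,-0.001,0,0,0,0]]'
python3 -c "
from h import *
log('wrist')"
python3 plan.py 0.6038 0.182 0.282 16 0.015 25
```

```text
time_s: 11.35
position: [0.6047, 0.1823, 0.2821]
tcp_rot: [[0.906, 0.423, -0.0], [0.423, -0.906, -0.0], [-0.0, -0.0, -1.0]]
force: [1.1, 0.2, -0.3]
opening: 0.006
grasp_force: 0.0
wrist 11.35 [0.6011 0.1841 0.2205] 1363 th 0.876 r 0.0938 tcp [0.6047 0.1823 0.2821]
t 11.4 w0 dec axis [-1.8613  0.0959  0.5394  0.1121] w now -1.4394265070782997 res mm [[-1.2, 0.8], [0.4, -0.2], [0.7, -0.0], [0.5, -0.6], [0.4, -0.2], [0.2, 0.2]]
[[0,0.006,0.022,0.0,0,0,0],[0,0.007,0.038,0.0,0,0,0],[0,0.005,0.055,0.0,0,0,0],[0,0.0,0.071,0.0,0,0,0],[0,-0.007,0.086,0.0,0,0,0],[0,-0.016,0.099,0.0,0,0,0],[0,-0.028,0.11,0.0,0,0,0],[0,-0.041,0.119,0.0,0,0,0],[0,-0.056,0.125,0.0,0,0,0],[0,-0.071,0.13,0.0,0,0,0],[0,-0.086,0.131,0.0,0,0,0],[0,-0.102,0.13,0.0,0,0,0],[0,-0.117,0.127,0.0,0,0,0],[0,-0.131,0.121,0.0,0,0,0],[0,-0.144,0.113,0.0,0,0,0],[0,-0.155,0.104,0.0,0,0,0]]
final cmd [0.5072 0.0228]
```

```bash
python3 -m jog '[[0,0.006,0.022,0,0,0,0],[0,0.007,0.038,0,0,0,0],[0,0.005,0.055,0,0,0,0],[0,0,0.071,0,0,0,0],[0,-0.007,0.086,0,0,0,0],[0,-0.016,0.099,0,0,0,0],[0,-0.028,0.11,0,0,0,0],[0,-0.041,0.119,0,0,0,0],[0,-0.056,0.125,0,0,0,0],[0,-0.071,0.13,0,0,0,0],[0,-0.086,0.131,0,0,0,0],[0,-0.102,0.13,0,0,0,0],[0,-0.117,0.127,0,0,0,0],[0,-0.131,0.121,0,0,0,0],[0,-0.144,0.113,0,0,0,0],[0,-0.155,0.104,0,0,0,0]]'
python3 -c "
from h import *
log('wrist')"
python3 plan.py 0.5072 0.0228 0.282 20 0.01 25
```

```text
time_s: 13.4
position: [0.5062, 0.0234, 0.2823]
tcp_rot: [[0.906, 0.423, -0.0], [0.423, -0.906, 0.0], [0.0, -0.0, -1.0]]
force: [0.0, -0.1, -0.6]
opening: 0.007
grasp_force: 0.0
wrist 13.4 [0.5054 0.0238 0.2202] 1599 th -1.954 r 0.0951 tcp [0.5062 0.0234 0.2823]
t 13.45 w0 dec axis [-1.8531  0.0918  0.5391  0.1123] w now -1.2611377877790875 res mm [[-1.1, 1.0], [0.5, -0.1], [0.5, 0.0], [0.5, -0.2], [0.1, -0.3], [0.5, -0.2], [0.0, -0.3]]
[[0,-0.015,-0.019,0.0,0,0,0],[0,-0.021,-0.032,0.0,0,0,0],[0,-0.026,-0.046,0.0,0,0,0],[0,-0.028,-0.06,0.0,0,0,0],[0,-0.028,-0.075,0.0,0,0,0],[0,-0.026,-0.089,0.0,0,0,0],[0,-0.022,-0.102,0.0,0,0,0],[0,-0.016,-0.115,0.0,0,0,0],[0,-0.008,-0.126,0.0,0,0,0],[0,0.001,-0.136,0.0,0,0,0],[0,0.011,-0.145,0.0,0,0,0],[0,0.023,-0.152,0.0,0,0,0],[0,0.035,-0.157,0.0,0,0,0],[0,0.048,-0.161,0.0,0,0,0],[0,0.061,-0.162,0.0,0,0,0],[0,0.073,-0.162,0.0,0,0,0],[0,0.086,-0.161,0.0,0,0,0],[0,0.098,-0.157,0.0,0,0,0],[0,0.11,-0.152,0.0,0,0,0],[0,0.12,-0.146,0.0,0,0,0]]
final cmd [0.5543 0.206 ]
```

```bash
python3 -m jog '[[0,-0.015,-0.019,0,0,0,0],[0,-0.021,-0.032,0,0,0,0],[0,-0.026,-0.046,0,0,0,0],[0,-0.028,-0.06,0,0,0,0],[0,-0.028,-0.075,0,0,0,0],[0,-0.026,-0.089,0,0,0,0],[0,-0.022,-0.102,0,0,0,0],[0,-0.016,-0.115,0,0,0,0],[0,-0.008,-0.126,0,0,0,0],[0,0.001,-0.136,0,0,0,0],[0,0.011,-0.145,0,0,0,0],[0,0.023,-0.152,0,0,0,0],[0,0.035,-0.157,0,0,0,0],[0,0.048,-0.161,0,0,0,0],[0,0.061,-0.162,0,0,0,0],[0,0.073,-0.162,0,0,0,0],[0,0.086,-0.161,0,0,0,0],[0,0.098,-0.157,0,0,0,0],[0,0.11,-0.152,0,0,0,0],[0,0.12,-0.146,0,0,0,0]]'
python3 -c "
from h import *
log('wrist')"
R='[0,0,0,-0.12,0,0,0]'
python3 -m jog '[[0,0,0,-0.03,0,0,0],[0,0,0,-0.07,0,0,0],[0,0,0,-0.1,0,0,0],[0,0,0,-0.12,0,0,0],[0,0,0,-0.12,0,0,0],[0,0,0,-0.12,0,0,0],[0,0,0,-0.12,0,0,0],[0,0,0,-0.12,0,0,0],[0,0,0,-0.12,0,0,0],[0,0,0,-0.12,0,0,0],[0,0,0,-0.12,0,0,0],[0,0,0,-0.12,0,0,0],[0,0,0,-0.12,0,0,0],[0,0,0,-0.12,0,0,0],[0,0,0,-0.12,0,0,0],[0,0,0,-0.12,0,0,0],[0,0,0,-0.12,0,0,0],[0,0,0,-0.12,0,0,0],[0,0,0,-0.12,0,0,0],[0,0,0,-0.12,0,0,0]]' | head -2
for i in 1 2 3 4; do python3 -m jog '[[0,0,0,0,0,0,0],[0,0,0,0,0,0,0],[0,0,0,0,0,0,0],[0,0,0,0,0,0,0],[0,0,0,0,0,0,0],[0,0,0,0,0,0,0],[0,0,0,0,0,0,0],[0,0,0,0,0,0,0],[0,0,0,0,0,0,0],[0,0,0,0,0,0,0],[0,0,0,0,0,0,0],[0,0,0,0,0,0,0],[0,0,0,0,0,0,0],[0,0,0,0,0,0,0],[0,0,0,0,0,0,0],[0,0,0,0,0,0,0],[0,0,0,0,0,0,0],[0,0,0,0,0,0,0],[0,0,0,0,0,0,0],[0,0,0,0,0,0,0]]' | head -1; python3 -c "
from h import *
log('scene');log('wrist')"; done
```

```text
time_s: 15.95
position: [0.5552, 0.206, 0.2822]
tcp_rot: [[0.906, 0.423, 0.0], [0.423, -0.906, -0.0], [0.0, 0.0, -1.0]]
force: [-0.1, -0.4, -0.1]
opening: 0.006
grasp_force: 0.0
wrist 15.95 [0.5531 0.2063 0.2205] 1435 th 1.444 r 0.0951 tcp [0.5552 0.206  0.2822]
time_s: 18.5
position: [0.5542, 0.2062, 0.4023]
time_s: 21.0
scene 21.0 [0.4544 0.0688 0.2199] 212 th -2.679 r 0.0968 tcp [0.5542 0.2061 0.4022]
wrist 21.05 none 0
time_s: 23.6
scene 23.6 [0.472  0.1779 0.2195] 206 th 2.379 r 0.0954 tcp [0.5542 0.2062 0.4022]
wrist 23.65 none 0
time_s: 26.2
scene 26.2 [0.5278 0.205  0.2199] 213 th 1.712 r 0.094 tcp [0.5542 0.2061 0.4023]
wrist 26.25 [0.5277 0.2069 0.2203] 1066 th 1.71 r 0.0958 tcp [0.5542 0.2061 0.4023]
time_s: 28.8
scene 28.8 [0.539  0.2055 0.2192] 216 th 1.592 r 0.0936 tcp [0.5542 0.2061 0.4022]
wrist 28.85 [0.539  0.2076 0.2203] 1098 th 1.591 r 0.0956 tcp [0.5542 0.2061 0.4023]
```

Nearly or fully stopped; wait a bit more, confirm, and hand in.

```bash
for i in 1 2; do python3 -m jog '[[0,0,0,0,0,0,0],[0,0,0,0,0,0,0],[0,0,0,0,0,0,0],[0,0,0,0,0,0,0],[0,0,0,0,0,0,0],[0,0,0,0,0,0,0],[0,0,0,0,0,0,0],[0,0,0,0,0,0,0],[0,0,0,0,0,0,0],[0,0,0,0,0,0,0],[0,0,0,0,0,0,0],[0,0,0,0,0,0,0]]' | head -1; python3 -c "
from h import *
log('wrist')"; done
python3 - <<'E'
from h import *
from rig import workorder
t=[float(l.split()[0]) for l in open('log.txt')][-3:]
c=np.array([[float(x) for x in l.split()[1:3]] for l in open('log.txt')][-3:])
d=np.linalg.norm(c[2]-c[1])/(t[2]-t[1])/.095; print('w',d)
if d<.01: print(workorder.hand_in())
E
```

```text
time_s: 30.4
wrist 30.4 [0.539  0.2076 0.2203] 1098 th 1.591 r 0.0956 tcp [0.5542 0.2061 0.4023]
time_s: 31.95
wrist 31.95 [0.5391 0.2076 0.2204] 1102 th 1.591 r 0.0956 tcp [0.5542 0.2062 0.4023]
w 0.0001334468854052012
the job is handed in; nothing more can be done
None
```

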